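Test-run the paddle sander and lock it off again

ROBOT

A 6-joint arm with a two-finger parallel gripper is mounted at the origin on a cart in front of the work surface, level with it; the furniture and walls round the work are solid. World frame = base frame: x ahead of the robot, y to its left, z up, the work surface at z = 0. Lengths are in mm, angles in rad, forces in N, time in s.
With the tool pointing down it reaches from about 325 to 850 mm from the base axis. Payload 15.5 kg.
Tool frame: the origin (TCP) lies between the finger pads; the fingertips stand 14 mm ahead of it and the grasp point (between the pads) lies 5 mm behind it (finger_overhang is the distance from the TCP to the fingertips, in mm); z points along the fingers, x is the direction in which the jaws open and shut, and the axes are right-handed (so a half turn about z gives the same grasp; the last joint's range is limited). The gripper opens to 91 mm and grips with 3 to 60 N. Pads are 32 mm wide; open, the fingers measure 118 mm over their backs; the gripper's body (76 mm by 178 mm) begins 60 mm behind the grasp point.
Start: joints at [1.054, 0.494, 1.345, -0, 1.302, -0.096], TCP at [255.302, 570.48, 227.915] pointing down, gripper open.
Joint ranges: [-2.91, 2.91], [-0.82, 2.16], [0.22, 2.67], [-1.22, 4.37], [0.12, 2.79], [-3.08, 3.08]. Speed limits (rad/s): [1.89, 1.89, 2.57, 3.01, 3.01, 3.01].

INTERFACE

Orientations are given as a unit quaternion [x, y, z, w].
In Python, from station import * gives the robot as it stands.
- The arm moves only by the shell command python3 -m jog 'ROWS' [OPENING] [FORCE]. ROWS is text: rows parted by semicolons, each of 6 numbers parted by spaces: the shift along the world's x, y, z in mm, then the turn, a rotation vector about the world's x, y, z in rad. In form: dx dy dz ax ay az; .... A call has 1 to 12 rows; each row shifts and turns the pose as measured when the row begins; what a row does not reach is not made up. A row lasts 1/10 s, in which the tool goes at most 50 mm and 8.59 degrees, less where a joint would pass 70% of its speed; a pose out of reach is approached as far as the arm can. A call is refused whole if a number of a shift passes 50 or a number of a turn 0.15, either way. A call with a gripper value outside its range is refused whole. OPENING is the closure, from -1 (fully open) to 1 (shut), set as the call begins (- or left out, the last holds). The fingers move at their own pace and stop on an object; FORCE is the grip in N (left out, the last holds). Time passes only in rows, so rows that do not move let the fingers close. It gives the time, the measured TCP pose, the force and the opening at its end, in the units of the state.
- read_state(): the state, without advancing time (a new reading comes with each control period).
- read_camera(name): name is "scene" or "top" or "wrist"; returns a dict with "img" (480x640x3 uint8, red, green, blue), "fx", "fy", "cx", "cy" (pixels), "k1" (the pictures are not rectified: a ray, as slopes to the right and down, at radius r is drawn at 1 + k1 r^2 times it, then the intrinsics apply), "rvec" (rotation vector, rad) and "tvec" (3), from world to camera coordinates, as OpenCV has them. Camera axes: x right, y down, z forward; pixel columns grow to the right and rows downward; lengths in mm; the calibration is good to about 2 mm. A picture is of the moment at which its call begins. There is no depth.
- finish_job(): hands the job in, once; it reports no verdict.
The state is a dict: "t": time; "joints": joint angles; "dq": joint speeds; "joint_torque": joint torques, N m; "ee_pos": TCP position; "ee_rot": TCP orientation; "force": force on the tool from outside, world axes, zero at the start; "ft_torque": the same for the moment, N m; "width": opening from 0.0 (shut) to 1.0 (fully open).
Only numpy, scipy, OpenCV 4.12 (cv2) and the standard library are available. Lean on these libraries where they do the work, as an engineer would, in place of code of your own. Each camera call takes 0.05 s, during which the arm holds its last target.

TASK

Give the disc sander in its holder a short test run: flip its lock-off lever fully forward, towards the sanding disc, then squeeze the paddle switch fully home against the sander's body, one finger on the paddle and the other on the rubber grip opposite, and hold it in for about a second and a half. Let the paddle spring out again, then flip the lock-off lever fully back so that the sander cannot start. Never force the paddle while it is locked, and leave the jar, the sanding block and the tin where they stand.

Things in the scene. Friction and masses are not known exactly. Their poses are not given: they have to be found in the camera images.
- stand: Fixed holder: dark steel base plate 300 x 150 x 12 mm with two pedestals that carry the sander. Origin on the table, 35 mm from the plate's centre towards its -x end; x runs towards the sanding disc end, z up.
- shield_edge (a point): Middle of the near edge's underside of a clear spark shield in an aluminium frame, over the sander: stand x = -18 mm, 353 mm above the table; it reaches from there to stand x = 188, y = -109 to 109 mm, on two posts at x = 172, y = +-65 mm. It bars a gripper coming straight down on the paddle; come in along the sander's own -z, 32 degrees off vertical.
- sander: Grey disc sander fixed in the holder, raked 0.56 rad, disc end up and away from the robot. Origin in the middle of its body, 140 mm above the stand's origin; x along the body to the disc ('forward'), z square out of the body's upper face, y to the paddle side (left). Body x -98 to 82, 38 mm wide, z -22 to 22 mm. Disc 76 mm across at x = 118, y = 22 to 30 mm. Straps at x = -84 and 70 mm.
- grip_face (a point): Middle of the ribbed flat rubber grip on the side of the body opposite the paddle, where the other finger presses: sander x = 15, y = -21, z = 0 mm. The grip is 90 mm long (sander x -30 to 60) and 30 mm high (z -15 to 15).
- paddle_grip (a point): Point on the black paddle's outer face where to squeeze: sander x = 17, z = -2 mm, y = 33 mm (out) or 25 mm (in); width over paddle and rubber grip 54 or 46 mm. Paddle: plate 142 mm long, 24 mm high (sander z -14 to 10), 5 mm thick, hinged near the disc at sander x = 80, y = 22.5 mm, free end at x = -62. A spring needs about 6 N here to start it, 14 N to hold it fully in.
- paddle (a joint): Angle of the paddle, rad: 0 = sprung out, 0.13 = fully in, flat along the body. While the lock-off lever is back, its toe stands between paddle and body and the paddle moves only about 0.02.
- lever_tip (a point): Middle of the end of the steel lock-off lever's tab, which stands on top of the sander; the tab is 24 mm wide (along the sander's y), 5 mm thick (7 mm at the end), its end 36 mm from the pivot. The pivot axis runs along the sander's y through x = -48, z = 26 mm; the hub's radius is 6 mm.
- lock_lever (a joint): Angle of the lock-off lever, rad: 0 = fully back (tab leans 0.6 rad from the sander's z towards -x, locked), 1.2 = fully forward (leans 0.6 rad towards +x; the paddle is free only beyond about 1.0). No spring: friction holds it where it is left, 2 to 5 N at the tab moves it; firm stops at both ends.
- jar: Glass jar with grey lid, 66 mm across, 82 mm high, left of the holder; leave alone. Origin centre of its underside.
- block: Dark grey sanding block 48 x 74 x 28 mm on the table, right of the holder's near end; leave alone. Origin centre of its underside.
- tin: Round lacquer tin, 72 mm across, 78 mm high, right of the holder's middle; leave alone. Origin centre of its underside.

How it is judged (in metres and radians):
On the way, in this order (a step that is already met when the one before it is completed fails the run):
1. the lock-off lever is flipped fully forward, the paddle still out (value of joint lock_lever above 1.08 rad and value of joint paddle below 0.03 rad), for 0.1 s.
2. the paddle is squeezed fully in between the fingers, one finger on the paddle and the other on the rubber grip of the body, and held for a second, the lever forward (value of joint paddle above 0.115 rad and value of joint lock_lever above 1 rad and contact force between the fingers and paddle above 3 N and contact force between the fingers and grip_side above 1 N), for 1 s.
3. the paddle has sprung out again, the lever still forward (value of joint paddle below 0.02 rad and value of joint lock_lever above 1 rad), for 0.1 s.
4. the lock-off lever is flipped fully back (value of joint lock_lever below 0.15 rad), for 0.1 s.
At the end, for the whole second after the job is handed in: The lock-off lever rests fully back (within 0.15 rad of its stop), the paddle is sprung out (under 0.02 rad), and jar, sanding block and tin stand within 20 mm of where they were (value of joint lock_lever below 0.15 rad and value of joint paddle below 0.02 rad and velocity of joint lock_lever below 0.05 rad/s and distance of each of jar, block, tin from where it was at the start of the episode below 0.02 m); the robot touches nothing.
It fails at once if the paddle is forced (over 25 N) while the lock-off lever is not forward (value of joint lock_lever below 0.9 rad and contact force between the fingers and paddle above 25 N).
It fails at once if the jar, sanding block or tin is pushed away or knocked over (distance of any of jar, block, tin from where it was at the start of the episode above 0.02 m or angle between any of jar, tin's own z axis and vertical above 0.4 rad).
It also fails if it takes over 54 s, if anything falls off the work surface, if the arm or the gripper's body presses on something with over 40 N, if the wrist force passes 120 N, or if a joint passes its speed limit or range.

## Working session

There is one attempt and no reset: what is moved stays moved. The work goes in short steps, Python scripts to look and compute and a shell command to move; the robot and the scene stay as the last step left them, time stands still between calls to the robot, and variables do not carry over. Pictures are saved under pics/ and viewed, and the job is handed in when it is done.

```bash
mkdir -p pics
python3 - <<'E'
from station import *
import cv2
s=read_state();print(s)
for n in ["scene","top","wrist"]:
    c=read_camera(n);cv2.imwrite(f"pics/{n}0.png",c["img"][:,:,::-1]);print(n,{k:v for k,v in c.items() if k!="img"})
E
```

```text
{'t': 0.0, 'joints': array([ 1.05447901e+00,  4.94197988e-01,  1.34610906e+00, -4.10319559e-05,
        1.30250758e+00, -9.54991459e-02]), 'dq': array([-3.81085544e-05, -9.93003511e-04, -2.31161849e-04,  1.20393020e-03,
       -3.73310400e-04, -1.55283744e-03]), 'joint_torque': array([-5.61323570e-03, -8.78824139e+01, -3.81845427e+01,  7.00238720e-02,
        5.37387072e-02, -7.35179538e-05]), 'ee_pos': array([255.14941412, 570.1568658 , 227.33653184]), 'ee_rot': array([ 8.39195121e-01,  5.43830097e-01, -5.32959687e-04,  2.99411804e-04]), 'force': array([0.62673378, 0.63299589, 0.00811685]), 'ft_torque': array([-0.03635437,  0.03876915,  0.01471084]), 'width': 0.9996856910713877}
scene {'fx': 481.28917011880503, 'fy': 481.28917011880503, 'cx': 317.76505285563786, 'cy': 242.9570720293236, 'k1': -0.05112303766229923, 'rvec': array([ 2.19475151, -0.55335218,  0.2910656 ]), 'tvec': array([-515.7465825 ,  384.48467297,  943.79119074])}
top {'fx': 474.2521435687637, 'fy': 474.2521435687637, 'cx': 312.18937354154525, 'cy': 238.4155433217294, 'k1': -0.05200608994013897, 'rvec': array([ 2.17129875, -2.1115788 ,  0.16343354]), 'tvec': array([  55.00045209,  624.13637501, 1164.642314  ])}
wrist {'fx': 382.58878273299507, 'fy': 382.58878273299507, 'cx': 322.988957955807, 'cy': 235.43087745791615, 'k1': -0.015154959244010452, 'rvec': array([-2.4383205 , -1.58251967, -0.21211645]), 'tvec': array([-623.87888102,  -29.47824362,  391.97684763])}
```

View pics/scene0.png

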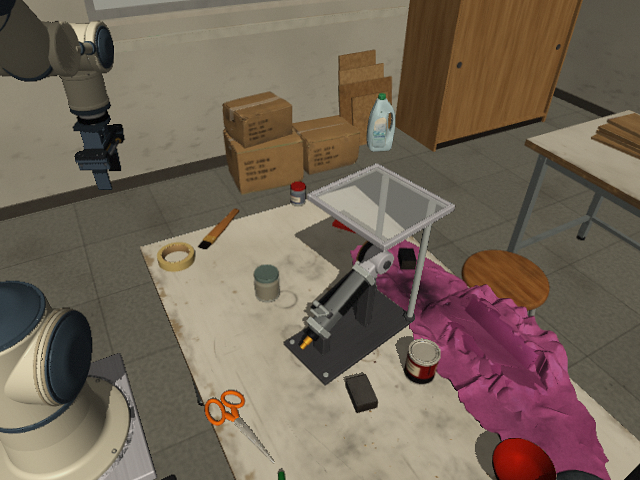

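View pics/top0.png

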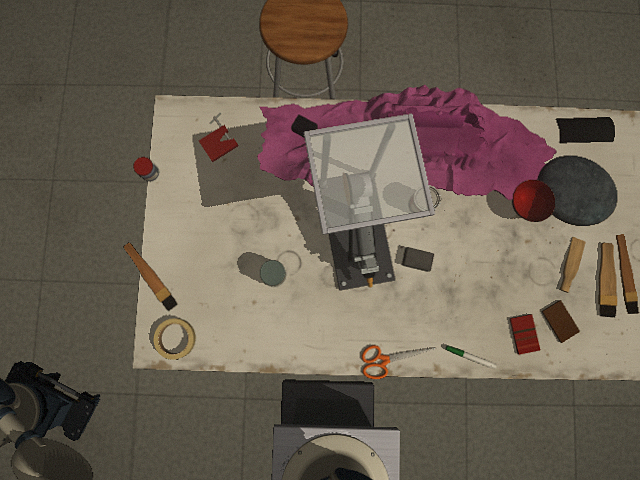

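View pics/wrist0.png

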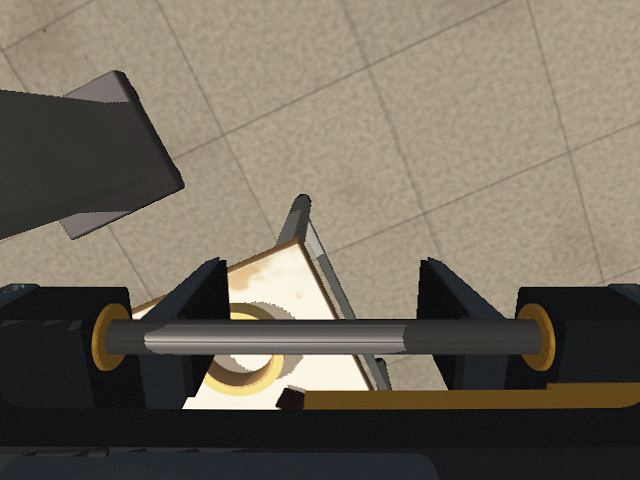

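Run:
```python
import cv2
a=cv2.imread("pics/top0.png")[105:300,290:450];cv2.imwrite("pics/t1.png",cv2.resize(a,None,fx=3,fy=3,interpolation=2))
a=cv2.imread("pics/scene0.png")[155:390,270:470];cv2.imwrite("pics/s1.png",cv2.resize(a,None,fx=2.5,fy=2.5,interpolation=2))
```

```text
(no output)
```

View pics/t1.png

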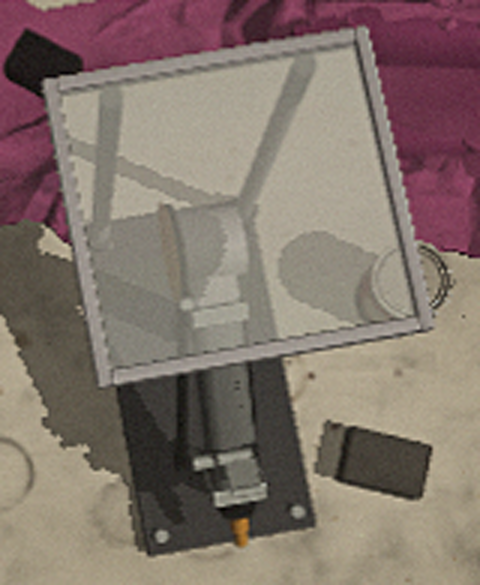

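View pics/s1.png

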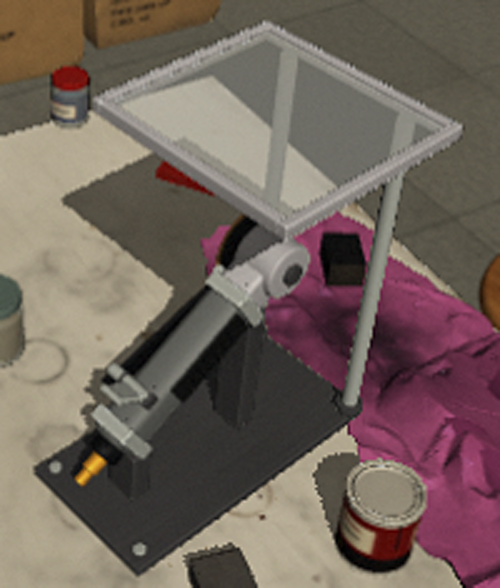

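```bash
cat > h.py <<'E'
import numpy as np, cv2
from scipy.spatial.transform import Rotation as R
def proj(c,P):
    P=np.atleast_2d(P).astype(float)
    K=np.array([[c["fx"],0,c["cx"]],[0,c["fy"],c["cy"]],[0,0,1]])
    return cv2.projectPoints(P,c["rvec"],c["tvec"],K,np.array([c["k1"],0,0,0.]))[0][:,0]
def stand2w(p,P):
    return R.from_euler('z',p[2]).apply(np.atleast_2d(P))+[p[0],p[1],0]
RS=R.from_euler('y',-0.56)
def sander2stand(P): return RS.apply(np.atleast_2d(P))+[0,0,140]
E
python3 - <<'E'
from h import *
from station import *
from scipy.optimize import least_squares
T=read_camera("top");S=read_camera("scene")
pl=[[-115,75,12],[-115,-75,12]]
def sh(h): return [[-18,109,h],[-18,-109,h],[188,109,h],[188,-109,h]]
ot=np.array([(339.3,289.3),(395,279.7),(323.3,233.3),(434,213.3),(305,132.3),(412.7,115)])
os=np.array([(284.8,341.8),(325.2,384.2),(308,195),(384,249),(376.8,163.8),(454.8,205.8)])
def f(p):
    W=stand2w(p,pl+sh(p[3]));return np.r_[(proj(T,W)-ot).ravel(),(proj(S,W)-os).ravel()]
r=least_squares(f,[600,-50,0.1,360],loss='soft_l1');print(r.x,f(r.x).round(1))
E
```

```text
[ 6.22998907e+02 -5.09820071e+01  2.02679318e-01  3.63416422e+02] [-0.3  0.4  0.6 -0.1 -0.7  0.3  1.1  0.7 -1.1 -1.  -0.1 -1.6 -1.7  0.2
 -0.1 -0.5 -1.5  0.5  0.8 -0.6  0.3  0.4  1.   1.2]
```

```bash
cat >> h.py <<'E'
P0=np.array([623.0,-51.0,0.2027])
def s2w(P,p=P0): return stand2w(p,sander2stand(P))
def RSW(p=P0): return R.from_euler('z',p[2])*RS
def overlay(c,p=P0,lev=0.,pad=0.):
    im=c["img"][:,:,::-1].copy()
    def line(W,col):
        q=proj(c,W)
        cv2.polylines(im,[np.round(q*8).astype(np.int32)],False,col,1,cv2.LINE_AA,3)
    a=lev-0.6; d=np.array([np.sin(a),0,np.cos(a)])
    for y in(-12,12):
        b=np.array([-48,y,26]);line(s2w([b,b+36*d],p),(0,0,255))
    line(s2w([np.array([-48,-12,26])+36*d,np.array([-48,12,26])+36*d],p),(0,0,255))
    line(s2w([[x,y,22] for x,y in[(-98,-19),(82,-19),(82,19),(-98,19),(-98,-19)]],p),(0,255,0))
    line(s2w([[x,-21,z] for x,z in[(-30,-15),(60,-15),(60,15),(-30,15),(-30,-15)]],p),(255,255,0))
    t=np.array([-np.cos(pad),np.sin(pad)]); h=np.array([80,22.5])
    o=np.array([0,2.5])
    e=h+142*t*np.array([1,1])
    line(s2w([[h[0],h[1]+2.5,-14],[h[0],h[1]+2.5,10],[-62,e[1]+2.5,10],[-62,e[1]+2.5,-14],[h[0],h[1]+2.5,-14]],p),(255,0,255))
    line(stand2w(p,[[-115,75,12],[-115,-75,12],[185,-75,12],[185,75,12],[-115,75,12]]),(0,255,255))
    line(stand2w(p,[[-18,109,363],[-18,-109,363],[188,-109,363],[188,109,363],[-18,109,363]]),(0,255,255))
    return im
E
python3 - <<'E'
from h import *
from station import *
T=read_camera("top");S=read_camera("scene");W=read_camera("wrist")
a=overlay(T,pad=.13)[105:300,290:450];cv2.imwrite("pics/t2.png",cv2.resize(a,None,fx=3,fy=3,interpolation=2))
a=overlay(S,pad=0.13)[225:355,270:400];cv2.imwrite("pics/s2.png",cv2.resize(a,None,fx=4,fy=4,interpolation=2))
s=read_state()
Rt=R.from_quat(s["ee_rot"]);print("tool",Rt.as_matrix().round(3))
Rc=R.from_rotvec(W["rvec"]);C=-Rc.inv().apply(W["tvec"]);print("cam in tool",Rt.inv().apply(C-s["ee_pos"]),"cam axes in tool",(Rt.inv()*Rc.inv()).as_matrix().round(2))
M=RSW().as_matrix();print(M.round(3))
for sg in(1,-1):
    G=np.c_[sg*M[:,1],sg*M[:,0],-M[:,2]];print(sg,np.linalg.det(G),R.from_matrix(G).as_quat(),(R.from_matrix(G)*Rt.inv()).as_rotvec())
for n,p in dict(leverback=[-68,0,56],beh=[-95,0,60],sq=[17,2,-2]).items(): print(n,s2w(p).round(1))
E
```

```text
tool [[ 0.408  0.913 -0.   ]
 [ 0.913 -0.408 -0.   ]
 [-0.    -0.    -1.   ]]
cam in tool [  -0.30270806  -76.64817772 -156.968435  ] cam axes in tool [[ 1.    0.   -0.  ]
 [-0.    0.96  0.27]
 [ 0.   -0.27  0.96]]
[[ 0.83  -0.201 -0.52 ]
 [ 0.171  0.98  -0.107]
 [ 0.531 -0.     0.847]]
1 0.9999999999999999 [0.60732515 0.74483805 0.2141814  0.17463897] [-0.06173683 -0.5656484   0.60695814]
-1 0.9999999999999999 [ 0.74483805 -0.60732515  0.17463897 -0.2141814 ] [ 0.73107123 -0.08028752 -2.43453072]
leverback [[537.4 -68.6 151.3]]
beh [[512.9 -73.6 140.4]]
sq [[637.7 -45.9 147.3]]
```

View pics/t2.png

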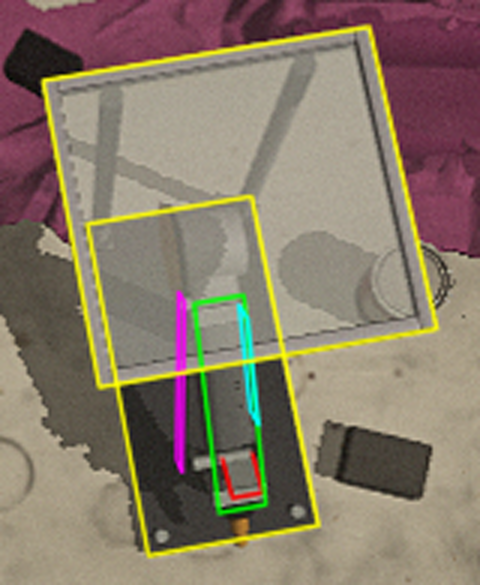

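View pics/s2.png

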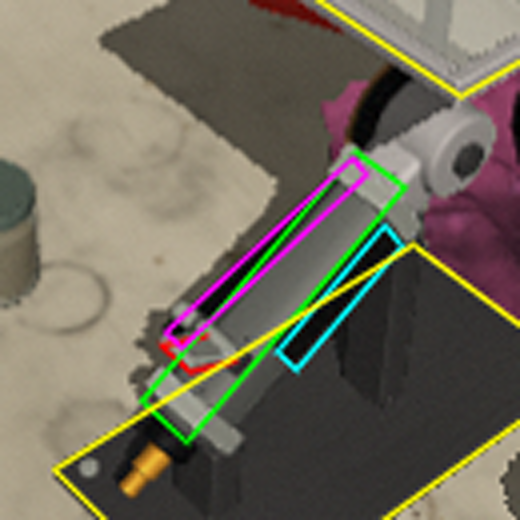

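```bash
python3 -m jog '12 -42 8 -.006 -.056 .06;12 -42 8 -.006 -.056 .06;12 -42 8 -.006 -.056 .06;12 -42 8 -.006 -.056 .06;12 -42 8 -.006 -.056 .06;12 -42 8 -.006 -.056 .06;12 -42 0 -.006 -.056 .06;12 -42 0 -.006 -.056 .06;12 -42 0 -.006 -.056 .06;12 -42 0 -.006 -.056 .06' 1 20
cat >> h.py <<'E'
def err(tgt,p=P0):
    "tgt in sander frame; prints current sander coords, world shift and rotvec to go"
    from station import read_state
    s=read_state();M=RSW(p).as_matrix();G=R.from_matrix(np.c_[M[:,1],M[:,0],-M[:,2]])
    cur=M.T@(s["ee_pos"]-s2w([0,0,0],p)[0])
    print("t",s["t"],"sander xyz",cur.round(1),"shift",(s2w(tgt,p)[0]-s["ee_pos"]).round(1),"rot",(G*R.from_quat(s["ee_rot"]).inv()).as_rotvec().round(3),"F(sander)",(M.T@s["force"]).round(1),"w",round(s["width"],3),"q",s["joints"].round(2))
E
python3 -c "
from h import *
err([-105,0,120])"
```

```text
t: 1.4
ee_pos: [368.6, 170.0, 276.3]
ee_rot: [0.616, 0.742, 0.207, 0.164]
force: [-0.2, 0.3, -0.3]
width: 0.151
t 1.4 sander xyz [-101.1  267.7  224.2] shift [ 104.9 -251.7  -90.4] rot [-0.006 -0.027  0.014] F(sander) [-0.2  0.3 -0.2] w 0.151 q [ 0.34 -0.09  2.14 -0.13  0.56 -1.32]
```

```bash
python3 -m jog '13 -40 0 -.003 -.013 .007;15 -40 -5 -.003 -.014 .007;15 -40 -10 0 0 0;15 -40 -15 0 0 0;15 -40 -15 0 0 0;15 -40 -15 0 0 0;10 -12 -15 0 0 0;0 0 0 0 0 0'
python3 - <<'E'
from h import *
from station import *
err([-105,0,120])
W=read_camera("wrist");cv2.imwrite("pics/w1.png",W["img"][:,:,::-1]);cv2.imwrite("pics/w1o.png",overlay(W,pad=0.13))
E
```

```text
t: 2.2
ee_pos: [441.0, -10.1, 217.8]
ee_rot: [0.611, 0.745, 0.209, 0.168]
force: [-0.6, 0.4, -1.1]
width: 0.009
t 2.2 sander xyz [-102.7   76.7  156.2] shift [ 32.4 -71.6 -31.9] rot [-0.002 -0.018  0.005] F(sander) [-1.   0.5 -0.7] w 0.009 q [-0.39  0.1   2.2   0.68  0.48 -2.71]
```

View pics/w1.png

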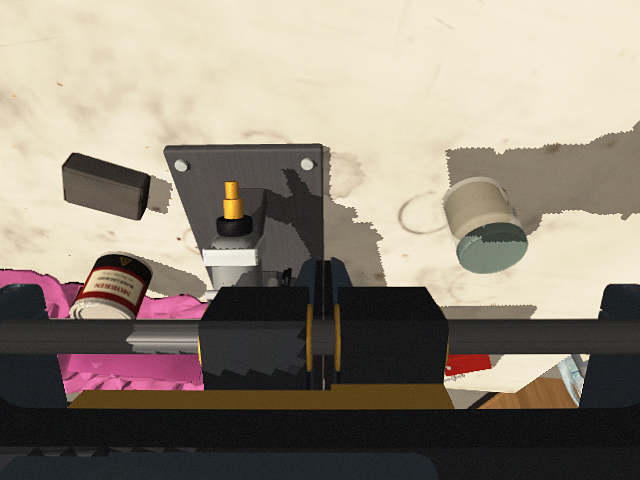

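View pics/w1o.png

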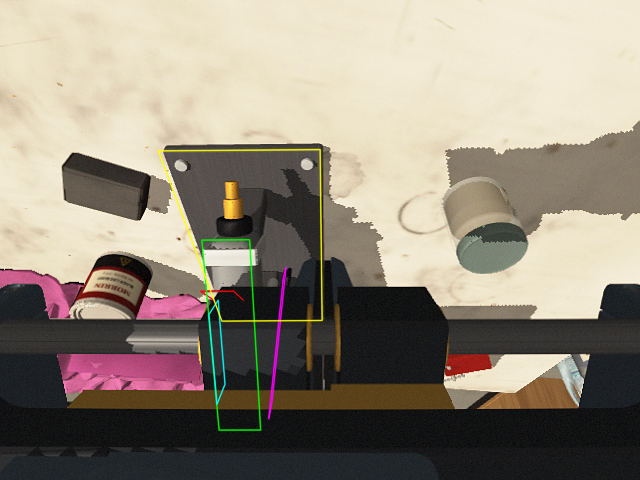

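```bash
cat > kin.py <<'E'
from h import *
from scipy.optimize import least_squares
def fk(q,k):
    h,d1,a2,e3,a3,d4,L=k
    e=R.from_euler
    Rr=e('z',q[0]);p=np.array([0,0,h])+Rr.apply([0,d1,0])
    Rr=Rr*e('y',q[1]);p=p+Rr.apply([0,0,a2])
    Rr=Rr*e('y',q[2]);p=p+Rr.apply([e3,0,a3])
    Rr=Rr*e('z',q[3]);p=p+Rr.apply([0,d4,0])
    Rr=Rr*e('y',q[4])*e('z',q[5]+np.pi);p=p+Rr.apply([0,0,L])
    return p,Rr
E
cat > fit.py <<'E'
from kin import *
from station import *
s=read_state()
D=[([1.05447901,.494197988,1.34610906,0,1.30250758,-.0954991459],[255.149,570.157,227.337],[.839195,.54383,-.00053,.0003]),
([ 0.34,-0.09,2.14,-0.13,0.56,-1.32],[368.6,170,276.3],[0.616,0.742,0.207,0.164]),
(s["joints"],s["ee_pos"],s["ee_rot"])]
for q,p,o in D: print((R.from_quat(o)*fk(q,[0]*7)[1].inv()).magnitude())
f=lambda k:np.concatenate([fk(q,k)[0]-p for q,p,o in D])
r=least_squares(lambda k:np.r_[f(k),(k-[200,0,400,0,400,0,300])*1e-3],[200,0,400,0,400,0,300]);print(r.x,f(r.x).round(1))
E
python3 fit.py
```

```text
4.4922391838958356e-05
0.006419770699454206
5.011399652273758e-16
[256.18645947  57.51444454 595.06800103 119.0731494  385.50429202
   2.85882499 335.88545139] [-0.7  0.3 -0.6  0.3 -0.   0.6 -0.4 -0.6 -0. ]
```

```bash
cat >> kin.py <<'E'
K=[256.18645947,57.51444454,595.06800103,119.0731494,385.50429202,2.85882499,335.88545139]
lo=np.array([-2.91,-.82,.22,-1.22,.12,-3.08]);hi=np.array([2.91,2.16,2.67,4.37,2.79,3.08])
def ik(pos,rot,q0):
    def f(q):
        p,r=fk(q,K);return np.r_[(p-pos)/100,(rot*r.inv()).as_rotvec()]
    best=None
    r=least_squares(f,np.clip(q0,lo+.01,hi-.01),bounds=(lo,hi));return r.x,np.abs(r.fun).max()
def G(sg=1,p=P0):
    M=RSW(p).as_matrix();return R.from_matrix(np.c_[sg*M[:,1],sg*M[:,0],-M[:,2]])
E
python3 - <<'E'
from kin import *
from station import *
q=read_state()["joints"]
rng=np.random.default_rng(0)
for t in ([-105,0,120],[-95,0,60],[-60,0,60],[0,0,60],[17,2,100],[17,2,-2]):
  for sg in(1,-1):
    sols={}
    for i in range(25):
        q0=q if i==0 else rng.uniform(lo,hi)
        x,e=ik(s2w(t)[0],G(sg),q0)
        if e<1e-3: sols[tuple(x.round(2))]=1
    print(t,sg,list(sols))
E
```

```text
[-105, 0, 120] 1 []
[-105, 0, 120] -1 [(np.float64(-0.56), np.float64(0.24), np.float64(2.16), np.float64(0.91), np.float64(0.49), np.float64(0.04))]
[-95, 0, 60] 1 [(np.float64(-0.48), np.float64(0.39), np.float64(2.14), np.float64(1.15), np.float64(0.38), np.float64(2.99))]
[-95, 0, 60] -1 [(np.float64(-0.48), np.float64(0.39), np.float64(2.14), np.float64(1.15), np.float64(0.38), np.float64(-0.15))]
[-60, 0, 60] 1 [(np.float64(-0.43), np.float64(0.37), np.float64(2.06), np.float64(0.94), np.float64(0.4), np.float64(-3.03))]
[-60, 0, 60] -1 [(np.float64(-0.43), np.float64(0.37), np.float64(2.06), np.float64(0.94), np.float64(0.4), np.float64(0.11))]
[0, 0, 60] 1 [(np.float64(-0.36), np.float64(0.35), np.float64(1.92), np.float64(0.68), np.float64(0.47), np.float64(-2.68))]
[0, 0, 60] -1 [(np.float64(-0.36), np.float64(0.35), np.float64(1.92), np.float64(0.68), np.float64(0.47), np.float64(0.46))]
[17, 2, 100] 1 [(np.float64(-0.37), np.float64(0.27), np.float64(1.88), np.float64(0.56), np.float64(0.57), np.float64(-2.55))]
[17, 2, 100] -1 [(np.float64(-0.37), np.float64(0.27), np.float64(1.88), np.float64(0.56), np.float64(0.57), np.float64(0.59))]
[17, 2, -2] 1 [(np.float64(-0.3), np.float64(0.48), np.float64(1.87), np.float64(0.74), np.float64(0.39), np.float64(-2.71))]
[17, 2, -2] -1 [(np.float64(-0.3), np.float64(0.48), np.float64(1.87), np.float64(0.74), np.float64(0.39), np.float64(0.43))]
```

Run:
```python
from kin import *
q=np.array([-0.39,0.1,2.2,0.68,0.48,-2.71])
for d in(.3,.5,-.3,-.5):
  for t in ([-105,0,120],[-100,0,60],[-75,0,60],[-50,0,60]):
    x,e=ik(s2w(t)[0],G()*R.from_euler('z',d),q)
    print(d,t,x.round(2),round(e,4))
```

```text
0.3 [-105, 0, 120] [-0.56  0.24  2.16  0.91  0.49 -2.8 ] 0.0
0.3 [-100, 0, 60] [-0.49  0.39  2.15  1.18  0.37 -3.04] 0.0
0.3 [-75, 0, 60] [-0.45  0.37  2.1   1.03  0.39 -2.84] 0.0
0.3 [-50, 0, 60] [-0.42  0.36  2.04  0.89  0.41 -2.66] 0.0
0.5 [-105, 0, 120] [-0.56  0.24  2.16  0.91  0.49 -2.6 ] 0.0
0.5 [-100, 0, 60] [-0.49  0.39  2.15  1.18  0.37 -2.84] 0.0
0.5 [-75, 0, 60] [-0.45  0.37  2.1   1.03  0.39 -2.64] 0.0
0.5 [-50, 0, 60] [-0.42  0.36  2.04  0.89  0.41 -2.46] 0.0
-0.3 [-105, 0, 120] [-0.5   0.23  2.12  0.65  0.48 -3.08] 0.0649
-0.3 [-100, 0, 60] [-0.41  0.37  2.09  0.7   0.37 -3.08] 0.0917
-0.3 [-75, 0, 60] [-0.4   0.36  2.05  0.72  0.39 -3.08] 0.0624
-0.3 [-50, 0, 60] [-0.39  0.36  2.01  0.73  0.42 -3.08] 0.0339
-0.5 [-105, 0, 120] [-0.45  0.22  2.1   0.5   0.46 -3.08] 0.0929
-0.5 [-100, 0, 60] [-0.37  0.36  2.08  0.54  0.34 -3.08] 0.1112
-0.5 [-75, 0, 60] [-0.37  0.35  2.04  0.55  0.38 -3.08] 0.0875
-0.5 [-50, 0, 60] [-0.36  0.35  1.99  0.57  0.41 -3.08] 0.0645
```

```bash
python3 - <<'E'
from h import *
a=cv2.imread("pics/w1o.png")[135:305,150:340];cv2.imwrite("pics/w1c.png",cv2.resize(a,None,fx=4,fy=3.5,interpolation=2))
E
python3 -m jog '0 -20 0 .04 .008 -.08;5 -20 0 .06 .01 -.09;8 -20 0 .06 .01 -.09;10 -12 0 .05 .01 -.08;8 0 0 .04 .008 -.06;0 0 0 0 0 0'
python3 - <<'E'
from kin import *
from station import *
err([-105,-3,75])
s=read_state();print(((G()*R.from_euler('z',.5))*R.from_quat(s["ee_rot"]).inv()).as_rotvec().round(3))
E
```

```text
t: 2.85
ee_pos: [470.0, -77.5, 222.1]
ee_rot: [0.77, 0.577, 0.25, 0.109]
force: [-0.7, 0.0, 0.4]
width: 0.002
t 2.85 sander xyz [-87.9   4.9 152. ] shift [ 27.5  -2.4 -74.4] rot [-0.265 -0.067  0.41 ] F(sander) [-0.3  0.1  0.7] w 0.002 q [-0.57  0.16  2.1   0.73  0.6  -2.4 ]
[-0.008 -0.01  -0.015]
```

View pics/w1c.png

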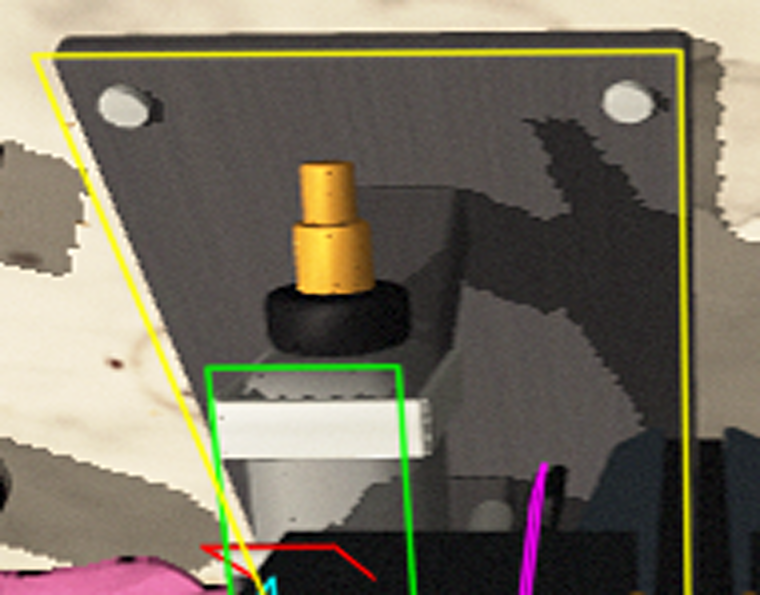

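```bash
sed -i 's/^P0=.*/P0=np.array([622.7,-49.2,0.2027])/' h.py
python3 -m jog '9 0 -25 -.004 -.005 -.007;9 0 -25 -.004 -.005 -.007;9 0 -20 0 0 0;8 0 -15 0 0 0;0 0 0 0 0 0'
python3 - <<'E'
from kin import *
from station import *
err([-105,-3,56])
s=read_state();print(((G()*R.from_euler('z',.5))*R.from_quat(s["ee_rot"]).inv()).as_rotvec().round(3))
E
```

```text
t: 3.35
ee_pos: [504.3, -72.1, 138.4]
ee_rot: [0.766, 0.58, 0.25, 0.119]
force: [-0.1, -1.0, 0.8]
width: 0.006
t 3.35 sander xyz [-103.     1.4   62.7] shift [ 2.8 -4.  -6.8] rot [-0.25  -0.049  0.405] F(sander) [ 0.2 -0.9  0.8] w 0.006 q [-0.49  0.38  2.17  1.2   0.37 -2.89]
[ 0.011  0.005 -0.018]
```

```bash
python3 -m jog '3 -4 -7 .011 .005 -.018;0 0 0 0 0 0'
python3 - <<'E'
from kin import *
from station import *
err([-63,-3,56])
S=read_camera("scene");cv2.imwrite("pics/s3.png",cv2.resize(S["img"][205:355,240:440,::-1],None,fx=4,fy=4,interpolation=2))
E
```

```text
t: 3.55
ee_pos: [506.4, -73.8, 132.9]
ee_rot: [0.771, 0.574, 0.251, 0.116]
force: [-0.1, -0.3, 0.5]
width: 0.003
t 3.55 sander xyz [-104.5   -0.7   57.1] shift [35.5  4.9 21.1] rot [-0.26  -0.054  0.418] F(sander) [ 0.1 -0.3  0.5] w 0.003 q [-0.5   0.4   2.16  1.23  0.37 -2.9 ]
```

View pics/s3.png

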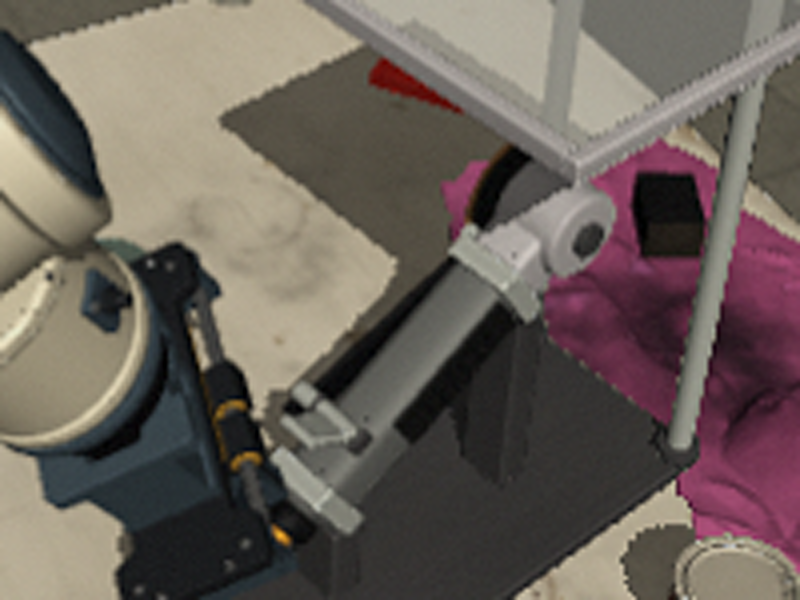

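```bash
python3 -m jog '5 0.7 3 0 0 0;5 0.7 3 0 0 0;5 0.7 3 0 0 0;5 0.7 3 0 0 0;0 0 0 0 0 0'
python3 -c "
from h import *
err([-63,-3,56])"
python3 -m jog '5 0.7 3 0 0 0;5 0.7 3 0 0 0;0 0 0 0 0 0'
python3 -c "
from h import *
err([-63,-3,56])
from station import *
S=read_camera('scene');cv2.imwrite('pics/s4.png',cv2.resize(S['img'][205:355,240:440,::-1],None,fx=4,fy=4,interpolation=2))"
```

```text
t: 4.1
ee_pos: [523.9, -68.2, 150.8]
ee_rot: [0.768, 0.577, 0.251, 0.117]
force: [-0.7, 0.0, -0.8]
width: 0.007
t 4.1 sander xyz [-79.5   1.3  62.6] shift [18.  -0.7  3.2] rot [-0.256 -0.051  0.409] F(sander) [-1.   0.2 -0.3] w 0.007 q [-0.46  0.37  2.11  1.05  0.39 -2.69]
t: 4.4
ee_pos: [532.0, -65.8, 158.8]
ee_rot: [0.767, 0.579, 0.251, 0.118]
force: [-0.7, 0.4, -0.6]
width: 0.004
t 4.4 sander xyz [-68.1   2.   64.9] shift [ 9.8 -3.1 -4.8] rot [-0.254 -0.05   0.406] F(sander) [-0.8  0.5 -0.2] w 0.004 q [-0.44  0.36  2.09  0.98  0.4  -2.6 ]
```

View pics/s4.png

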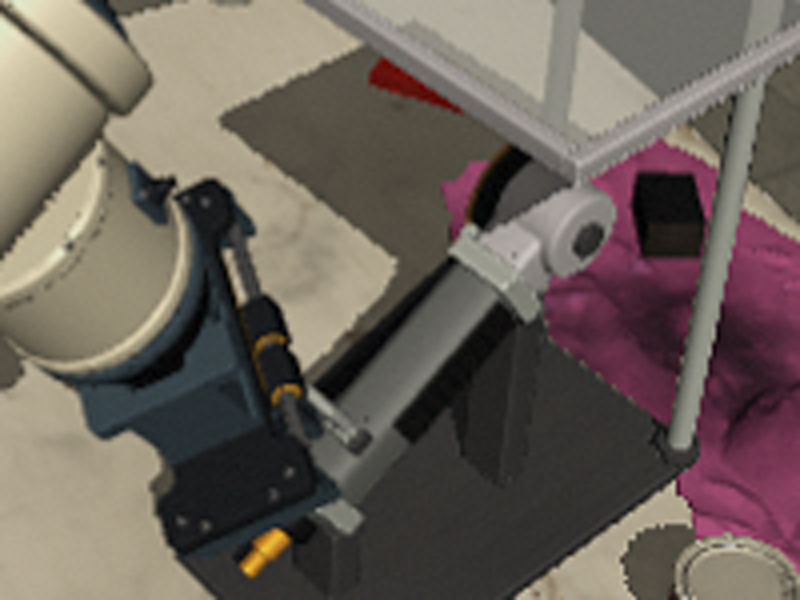

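```bash
python3 -m jog '5 -1 -1 0 0 0;5 -1 -1 0 0 0;0 0 0 0 0 0'
python3 -c "
from h import *
err([-60,-3,56])"
```

```text
t: 4.75
ee_pos: [541.1, -67.3, 156.4]
ee_rot: [0.767, 0.579, 0.251, 0.117]
force: [-0.7, -1.1, 0.2]
width: 0.006
t 4.75 sander xyz [-62.1  -1.3  58.3] shift [ 3.3 -1.1 -0.8] rot [-0.254 -0.051  0.405] F(sander) [-0.7 -1.   0.6] w 0.006 q [-0.44  0.37  2.07  0.97  0.4  -2.58]
```

```bash
python3 -m jog '4 0 1 0 0 0;4 0 1 0 0 0;0 0 0 0 0 0'
python3 - <<'E'
from h import *
err([-55,-3,56])
from station import *
S=read_camera('scene');cv2.imwrite('pics/s5.png',cv2.resize(S['img'][205:355,240:440,::-1],None,fx=4,fy=4,interpolation=2))
E
```

```text
t: 5.05
ee_pos: [548.5, -66.4, 157.5]
ee_rot: [0.767, 0.579, 0.251, 0.116]
force: [-7.4, -1.0, 2.4]
width: 0.002
t 5.05 sander xyz [-55.2  -1.9  55.3] shift [ 0.1 -1.1  0.7] rot [-0.255 -0.054  0.404] F(sander) [-5.1  0.5  6. ] w 0.002 q [-0.43  0.38  2.05  0.93  0.41 -2.53]
```

View pics/s5.png

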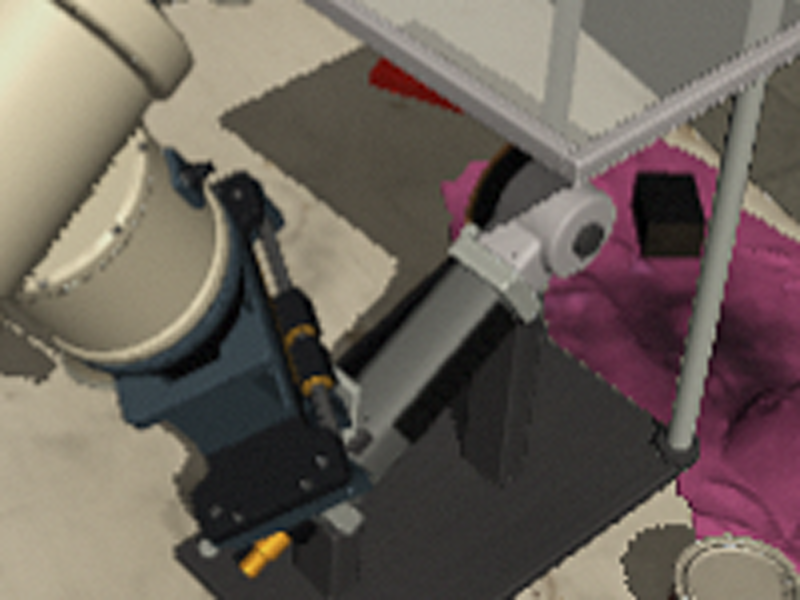

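```bash
python3 -m jog '4 .5 2 0 0 0;4 .5 2 0 0 0;0 0 0 0 0 0'
python3 - <<'E'
from h import *
err([-50,-3,56])
E
```

```text
t: 5.4
ee_pos: [549.1, -65.7, 157.3]
ee_rot: [0.769, 0.58, 0.245, 0.113]
force: [-13.7, -7.9, 10.7]
width: 0.005
t 5.4 sander xyz [-54.7  -1.4  54.7] shift [ 3.5 -0.9  3.6] rot [-0.251 -0.066  0.408] F(sander) [-7.1 -5.  17. ] w 0.005 q [-0.42  0.38  2.04  0.88  0.41 -2.47]
```

```bash
python3 -m jog '-10 -2 10 0 0 0;-20 -3 25 0 0 0;-20 -3 35 0 0 0;-15 -3 35 0 0 0;0 0 0 0 0 0'
python3 - <<'E'
from h import *
err([-50,-3,56])
from station import *
S=read_camera('scene');cv2.imwrite('pics/s6.png',cv2.resize(S['img'][205:355,240:440,::-1],None,fx=4,fy=4,interpolation=2))
cv2.imwrite('pics/s6o.png',cv2.resize(overlay(S,lev=1.2,pad=.13)[265:355,290:410],None,fx=6,fy=6,interpolation=2))
E
```

```text
t: 5.9
ee_pos: [482.9, -78.8, 265.2]
ee_rot: [0.77, 0.579, 0.243, 0.113]
force: [0.7, 0.1, 0.7]
width: 0.004
t 5.9 sander xyz [-54.6  -0.8 182. ] shift [  69.8   12.1 -104.3] rot [-0.248 -0.068  0.411] F(sander) [ 1.  -0.1  0.2] w 0.004 q [-0.53  0.09  2.01  0.57  0.71 -2.2 ]
```

View pics/s6.png

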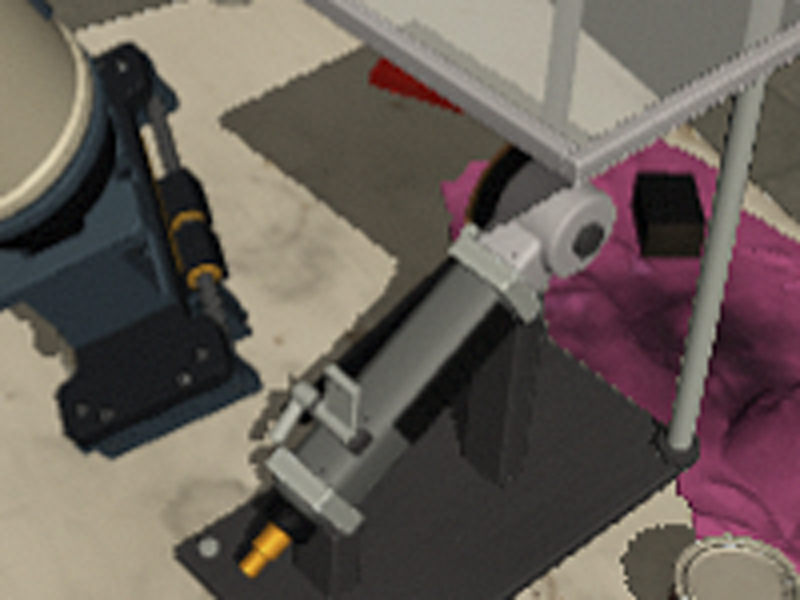

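View pics/s6o.png

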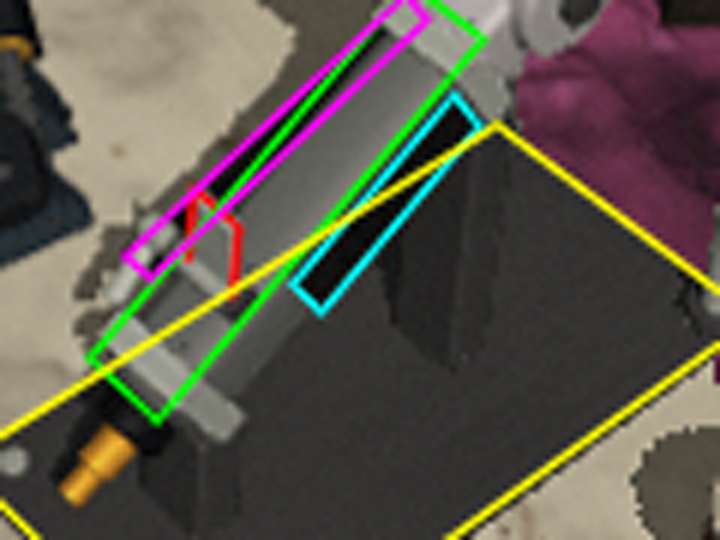

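Run:
```python
from h import *
from station import *
S=read_camera('scene')
for l in(.9,1.,1.1,1.2):
    a=l-.6
    for y in(-12,12):
      print(l,y,((proj(S,s2w([[-48+38*np.sin(a),y,26+38*np.cos(a)],[-48,y,26]]))-[290,265])*8).round(1).tolist())
cv2.imwrite('pics/s7.png',cv2.resize(S['img'][265:340,290:390,::-1],None,fx=8,fy=8,interpolation=2))
T=read_camera('top')
cv2.imwrite('pics/t7.png',cv2.resize(T['img'][225:295,330:400,::-1],None,fx=8,fy=8,interpolation=2))
for l in(.9,1.,1.1,1.2):
    a=l-.6
    print(l,((proj(T,s2w([[-48+38*np.sin(a),0,26+38*np.cos(a)],[-48,0,26]]))-[330,225])*8).round(1).tolist())
```

```text
0.9 -12 [[282.0, 315.2], [305.5, 394.1]]
0.9 12 [[222.3, 264.3], [247.1, 343.6]]
1.0 -12 [[292.8, 306.5], [305.5, 394.1]]
1.0 12 [[233.0, 255.8], [247.1, 343.6]]
1.1 -12 [[303.7, 298.8], [305.5, 394.1]]
1.1 12 [[243.9, 248.3], [247.1, 343.6]]
1.2 -12 [[314.6, 292.0], [305.5, 394.1]]
1.2 12 [[254.7, 241.7], [247.1, 343.6]]
0.9 [[324.7, 270.6], [303.0, 251.8]]
1.0 [[322.6, 257.5], [303.0, 251.8]]
1.1 [[320.2, 244.3], [303.0, 251.8]]
1.2 [[317.7, 231.3], [303.0, 251.8]]
```

View pics/s7.png

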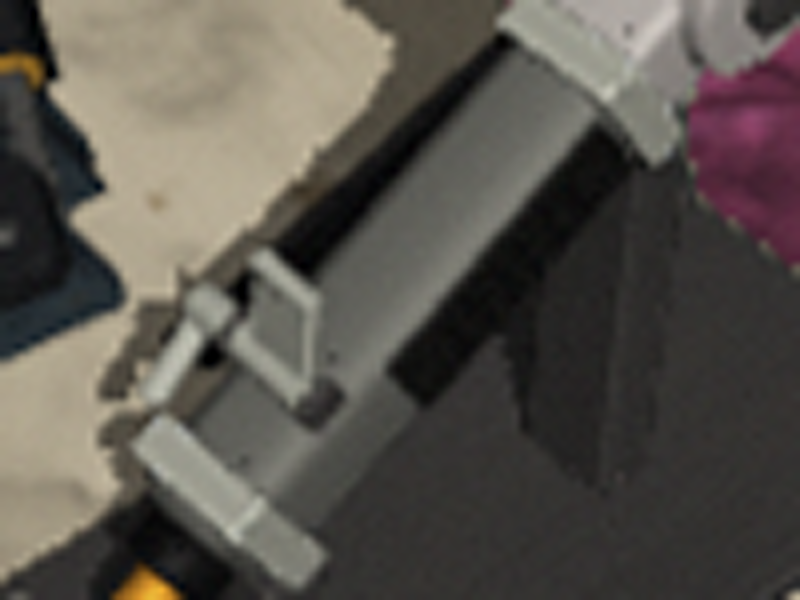

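View pics/t7.png

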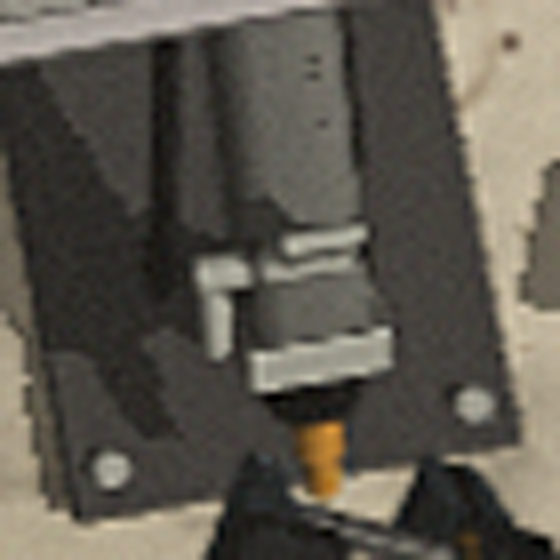

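```bash
sed -i 's/^P0=.*/P0=np.array([622.8,-50.0,0.2027])/' h.py
python3 -m jog '14 4 0 -.05 -.014 .08;16 4 0 -.05 -.014 .08;16 4 0 -.05 -.014 .08;16 4 -5 -.05 -.014 .08;16 3 -5 -.05 -.014 .08;14 3 -5 0 0 0;0 0 0 0 0 0' -1 45
python3 - <<'E'
from h import *
err([17,2,60])
from station import *
S=read_camera('scene');cv2.imwrite('pics/s8.png',S['img'][:,:,::-1])
E
```

```text
t: 6.75
ee_pos: [579.2, -52.4, 236.1]
ee_rot: [0.607, 0.747, 0.21, 0.171]
force: [-0.7, 0.3, -0.3]
width: 0.588
t 6.75 sander xyz [ 14.4   6.4 104.3] shift [ 26.1   0.8 -36.2] rot [ 0.003 -0.012 -0.002] F(sander) [-0.7  0.5  0.1] w 0.588 q [-0.36  0.26  1.89  0.53  0.58 -2.52]
```

View pics/s8.png

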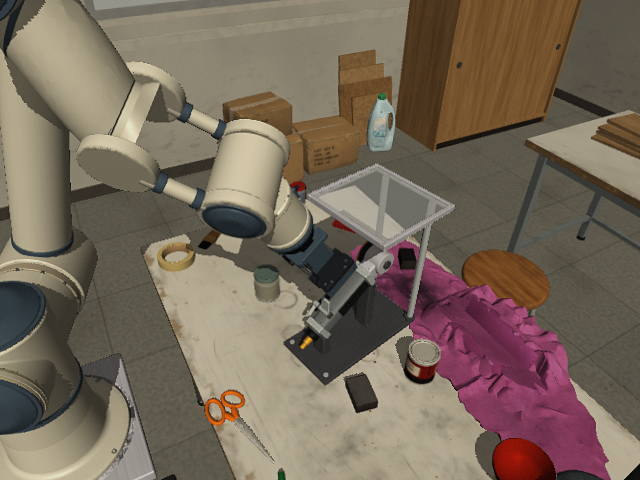

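```bash
python3 -m jog '6 -2 -8 0 -.006 0;6 -2 -8 0 -.006 0;6 0 -8 0 0 0;6 2 -8 0 0 0;2 0 -3 0 0 0;0 0 0 0 0 0;0 0 0 0 0 0'
python3 - <<'E'
from h import *
err([17,2,-2])
from station import *
S=read_camera('wrist');cv2.imwrite('pics/w8.png',overlay(S,lev=1.2,pad=-.0))
S=read_camera('scene');cv2.imwrite('pics/s9.png',cv2.resize(S['img'][205:355,240:440,::-1],None,fx=4,fy=4,interpolation=2))
E
```

```text
t: 7.5
ee_pos: [604.4, -55.1, 197.3]
ee_rot: [0.609, 0.744, 0.213, 0.174]
force: [-0.2, -0.2, 0.1]
width: 0.998
t 7.5 sander xyz [14.2 -1.3 58.7] shift [ 33.2  10.2 -49.9] rot [-0.001 -0.002  0.004] F(sander) [-0.1 -0.2  0.3] w 0.998 q [-0.34  0.35  1.89  0.62  0.49 -2.61]
```

View pics/w8.png

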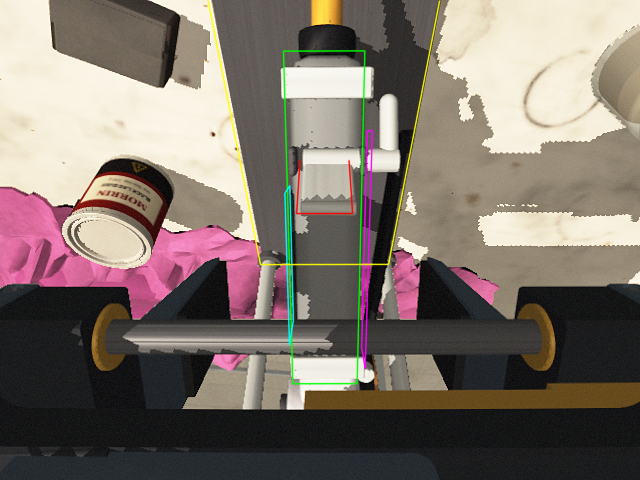

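View pics/s9.png

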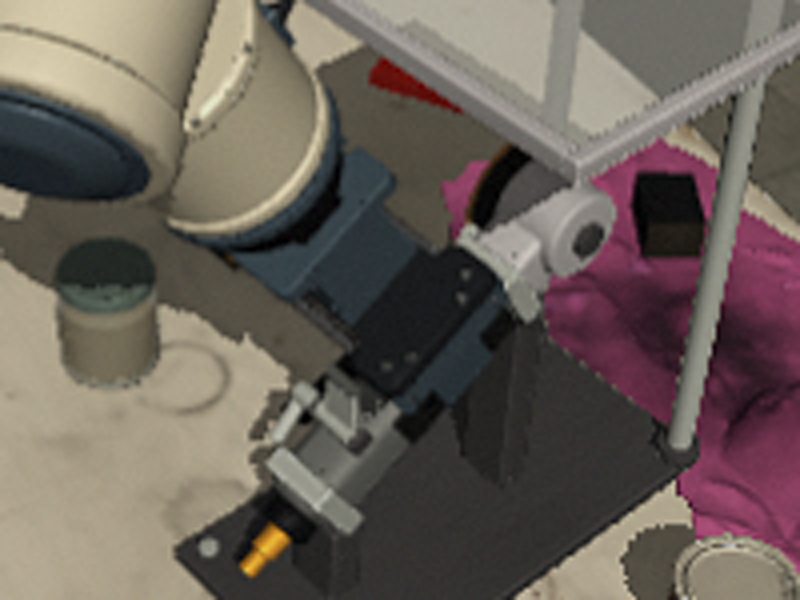

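```bash
python3 -m jog '6 2 -9 0 0 0;6 2 -9 0 0 0;6 2 -9 0 0 0;6 2 -9 0 0 0;5 1 -8 0 0 0;0 0 0 0 0 0'
python3 - <<'E'
from h import *
err([17,2,-2])
E
```

```text
t: 8.2
ee_pos: [636.1, -45.3, 149.6]
ee_rot: [0.609, 0.744, 0.213, 0.175]
force: [0.3, -0.7, -0.7]
width: 0.998
t 8.2 sander xyz [17.   2.   0.7] shift [ 1.4  0.3 -2.3] rot [ 0.    -0.001  0.005] F(sander) [-0.3 -0.8 -0.7] w 0.998 q [-0.3   0.47  1.87  0.73  0.39 -2.69]
```

```bash
python3 -m jog '1 0 -2 0 0 0;0 0 0 0 0 0;0 0 0 0 0 0;0 0 0 0 0 0;0 0 0 0 0 0;0 0 0 0 0 0;0 0 0 0 0 0' 1 35
python3 - <<'E'
from h import *
err([17,2,-2])
E
```

```text
t: 8.9
ee_pos: [635.8, -44.1, 147.0]
ee_rot: [0.609, 0.744, 0.213, 0.173]
force: [6.1, -5.2, -12.2]
width: 0.506
t 8.9 sander xyz [15.5  3.1 -1.5] shift [ 1.8 -0.8  0.4] rot [-0.001 -0.004  0.003] F(sander) [ -2.3  -6.3 -12.9] w 0.506 q [-0.3   0.47  1.87  0.73  0.39 -2.7 ]
```

```bash
python3 -m jog '0 0 0 0 0 0;0 0 0 0 0 0;0 0 0 0 0 0;0 0 0 0 0 0;0 0 0 0 0 0;0 0 0 0 0 0;0 0 0 0 0 0'
python3 - <<'E'
from h import *
err([17,2,-2])
from station import *
S=read_camera('wrist');cv2.imwrite('pics/w10.png',S['img'][:,:,::-1])
E
python3 -m jog '0 0 0 0 0 0;0 0 0 0 0 0;0 0 0 0 0 0;0 0 0 0 0 0;0 0 0 0 0 0;0 0 0 0 0 0'
```

```text
t: 9.6
ee_pos: [635.8, -44.2, 146.9]
ee_rot: [0.608, 0.745, 0.213, 0.173]
force: [5.3, 1.5, -8.1]
width: 0.496
t 9.6 sander xyz [15.4  3.1 -1.5] shift [ 1.8 -0.7  0.4] rot [ 0.    -0.004  0.   ] F(sander) [ 0.4  0.4 -9.8] w 0.496 q [-0.3   0.47  1.87  0.73  0.39 -2.7 ]
t: 10.25
ee_pos: [635.7, -44.2, 146.9]
ee_rot: [0.608, 0.745, 0.213, 0.173]
force: [5.3, 1.7, -8.9]
width: 0.493
```

View pics/w10.png

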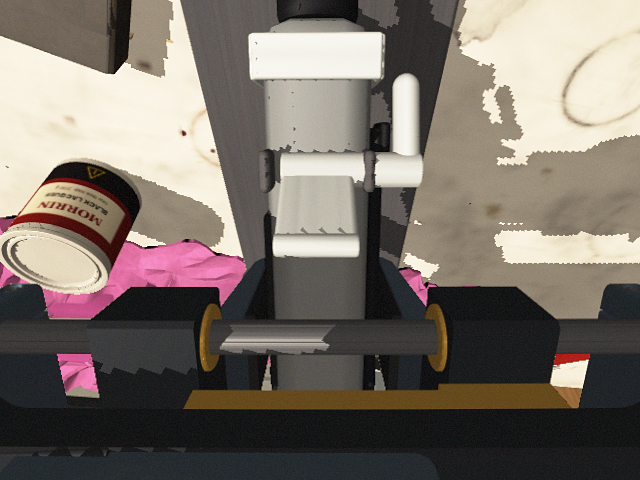

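```bash
python3 -m jog '0 0 0 0 0 0;0 0 0 0 0 0;0 0 0 0 0 0;0 0 0 0 0 0'
python3 -m jog '0 0 0 0 0 0;0 0 0 0 0 0;0 0 0 0 0 0;0 0 0 0 0 0;0 0 0 0 0 0;0 0 0 0 0 0' -1
python3 - <<'E'
from h import *
err([17,2,90])
from station import *
S=read_camera('wrist');cv2.imwrite('pics/w11.png',S['img'][:,:,::-1])
E
```

```text
t: 10.65
ee_pos: [635.7, -44.2, 146.9]
ee_rot: [0.608, 0.745, 0.213, 0.173]
force: [5.7, 1.3, -7.5]
width: 0.499
t: 11.25
ee_pos: [636.0, -43.0, 148.6]
ee_rot: [0.607, 0.745, 0.214, 0.173]
force: [0.4, -0.7, 0.7]
width: 0.982
t 11.25 sander xyz [16.7  4.2 -0.4] shift [-46.4 -11.8  76.7] rot [-0.001 -0.003 -0.001] F(sander) [ 0.6 -0.7  0.4] w 0.982 q [-0.3   0.47  1.87  0.73  0.39 -2.7 ]
```

View pics/w11.png

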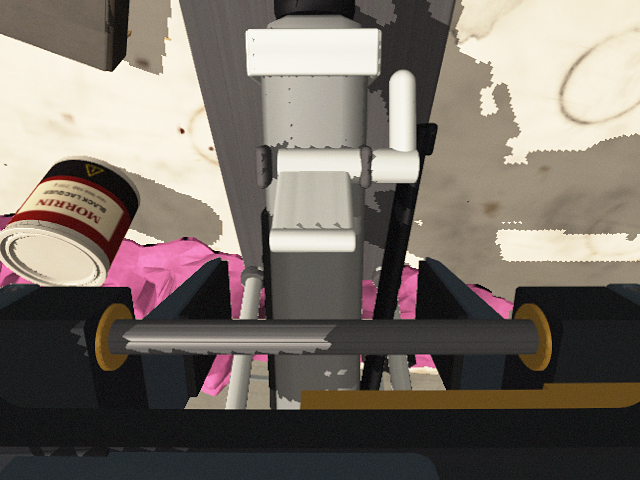

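```bash
python3 -m jog '-5 -1 9 0 0 0;-7 -2 12 0 0 0;-9 -2 15 0 0 0;-9 -2 15 0 0 0;-9 -2 15 0 0 0;-8 -2 12 0 0 0;0 0 0 0 0 0'
python3 -m jog '0 -2 0 .052 .011 -.085;0 -2 0 .052 .011 -.085;0 0 0 0 0 0;0 0 0 0 0 0;0 0 0 0 0 0;0 0 0 0 0 0;0 0 0 0 0 0;0 0 0 0 0 0' 1 20
python3 - <<'E'
from h import *
err([10,0,58])
E
```

```text
t: 12.0
ee_pos: [584.7, -55.3, 231.9]
ee_rot: [0.608, 0.745, 0.213, 0.173]
force: [1.0, -0.2, 0.5]
width: 0.999
t: 12.8
ee_pos: [584.3, -59.3, 231.3]
ee_rot: [0.679, 0.681, 0.228, 0.151]
force: [-1.1, -0.3, -0.8]
width: 0.333
t 12.8 sander xyz [15.  -1.4 98.4] shift [ 16.6   4.8 -36.9] rot [-0.102 -0.026  0.169] F(sander) [-1.3 -0.  -0.1] w 0.333 q [-0.37  0.28  1.88  0.55  0.57 -2.35]
```

```bash
python3 -m jog '0 0 0 0 0 0;0 0 0 0 0 0;0 0 0 0 0 0;0 0 0 0 0 0;4 1 -9 0 0 0;4 1 -9 0 0 0;4 1 -9 0 0 0;4 1 -9 0 0 0;0 0 0 0 0 0'
python3 - <<'E'
from h import *
err([10,0,58])
E
```

```text
t: 13.7
ee_pos: [601.7, -54.9, 191.4]
ee_rot: [0.679, 0.681, 0.228, 0.151]
force: [0.2, 0.3, -0.0]
width: 0.006
t 13.7 sander xyz [ 8.9 -0.5 55.1] shift [-0.7  0.4  3. ] rot [-0.101 -0.027  0.169] F(sander) [ 0.2  0.3 -0.2] w 0.006 q [-0.35  0.36  1.9   0.64  0.48 -2.43]
```

```bash
python3 -m jog '-5 -1 -3 0 0 0;-5 -1 -3 0 0 0;-5 -1 -3 0 0 0;-5 -1 -3 0 0 0;-5 -1 -3 0 0 0;0 0 0 0 0 0'
python3 -c "
from h import *
err([-44,0,58])"
python3 -m jog '-5 -1 -3 0 0 0;-5 -1 -3 0 0 0;0 0 0 0 0 0'
python3 -c "
from h import *
err([-44,0,58])"
```

```text
t: 14.3
ee_pos: [575.5, -61.1, 177.0]
ee_rot: [0.679, 0.681, 0.229, 0.153]
force: [-0.5, -0.2, 0.9]
width: 0.007
t 14.3 sander xyz [-21.5  -1.3  57.1] shift [-19.4  -2.6 -11.2] rot [-0.1   -0.023  0.17 ] F(sander) [ 0.  -0.1  1. ] w 0.007 q [-0.38  0.36  1.97  0.75  0.44 -2.59]
t: 14.6
ee_pos: [565.7, -63.6, 172.1]
ee_rot: [0.679, 0.681, 0.229, 0.154]
force: [0.3, -1.1, 0.4]
width: 0.006
t 14.6 sander xyz [-32.6  -1.8  58.4] shift [-9.6 -0.1 -6.4] rot [-0.1  -0.02  0.17] F(sander) [ 0.3 -1.2  0.3] w 0.006 q [-0.4   0.36  2.    0.81  0.42 -2.66]
```

```bash
python3 -m jog '-5 0 -4 0 0 0;-5 0 -4 0 0 0;0 0 0 0 0 0'
python3 -c "
from h import *
err([-44,0,58])"
python3 -m jog '-3 0 -2 0 0 0;-3 0 -2 0 0 0;0 0 0 0 0 0'
python3 -c "
from h import *
err([-44,0,58])"
```

```text
t: 14.9
ee_pos: [560.4, -64.9, 168.0]
ee_rot: [0.678, 0.68, 0.232, 0.158]
force: [2.0, 3.9, 4.1]
width: 0.005
t 14.9 sander xyz [-39.4  -2.   57.8] shift [-4.3  1.2 -2.2] rot [-0.099 -0.011  0.171] F(sander) [4.5 3.4 2. ] w 0.005 q [-0.41  0.36  2.02  0.88  0.4  -2.74]
t: 15.2
ee_pos: [559.9, -65.4, 168.6]
ee_rot: [0.677, 0.679, 0.235, 0.162]
force: [-0.2, 1.4, 2.4]
width: 0.004
t 15.2 sander xyz [-39.6  -2.5  58.6] shift [-3.8  1.7 -2.9] rot [-0.099  0.     0.171] F(sander) [1.3 1.5 2. ] w 0.004 q [-0.41  0.36  2.03  0.92  0.4  -2.78]
```

```bash
python3 -m jog '-7 -1 -5 0 0 0;-7 -1 -5 0 0 0;0 0 0 0 0 0'
python3 -c "
from h import *
err([-44,0,58])
from station import *
S=read_camera('scene');cv2.imwrite('pics/s15.png',cv2.resize(S['img'][205:355,240:440,::-1],None,fx=4,fy=4,interpolation=2))"
```

```text
t: 15.5
ee_pos: [558.9, -67.5, 169.1]
ee_rot: [0.673, 0.677, 0.244, 0.17]
force: [-0.5, 0.3, 0.3]
width: 0.007
t 15.5 sander xyz [-40.6  -4.3  59.7] shift [-2.8  3.8 -3.3] rot [-0.102  0.025  0.168] F(sander) [-0.2  0.3  0.5] w 0.007 q [-0.42  0.36  2.05  1.03  0.39 -2.91]
```

View pics/s15.png

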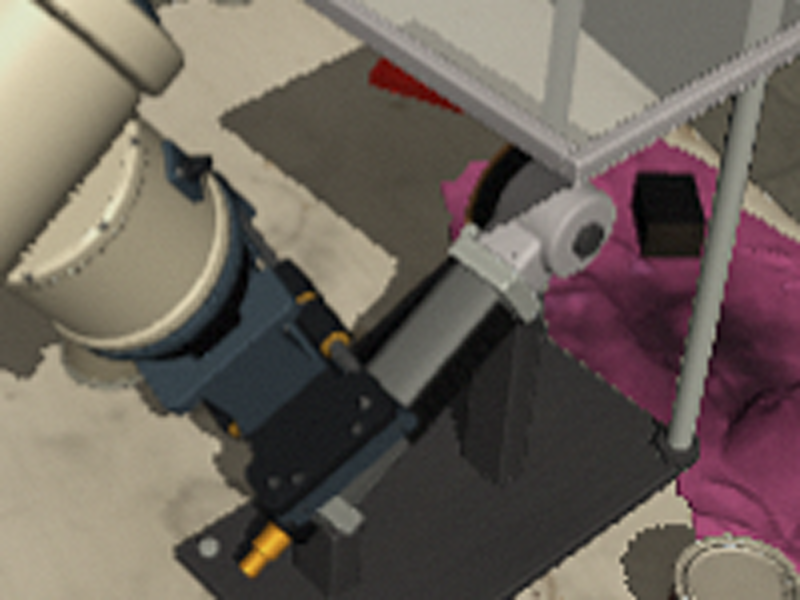

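```bash
python3 -m jog '5 1 3 0 0 0;-8 -1 14 0 0 0;-15 -3 24 0 0 0;-15 -3 24 0 0 0;-15 -3 24 0 0 0;0 0 0 0 0 0'
python3 - <<'E'
from h import *
err([-44,0,58])
from station import *
S=read_camera('scene')
for l in(0,.1,.2,.3):
    a=l-.6
    for y in(-12,12):
      print(l,y,((proj(S,s2w([[-48+38*np.sin(a),y,26+38*np.cos(a)],[-48,y,26]]))-[290,265])*8).round(1).tolist())
cv2.imwrite('pics/s16.png',cv2.resize(S['img'][265:340,290:390,::-1],None,fx=8,fy=8,interpolation=2))
T=read_camera('top')
cv2.imwrite('pics/t16.png',cv2.resize(T['img'][225:295,330:400,::-1],None,fx=8,fy=8,interpolation=2))
for l in(0,.1,.2,.3):
    a=l-.6
    print(l,((proj(T,s2w([[-48+38*np.sin(a),0,26+38*np.cos(a)],[-48,0,26]]))-[330,225])*8).round(1).tolist())
E
```

```text
t: 16.15
ee_pos: [509.6, -77.0, 261.7]
ee_rot: [0.673, 0.677, 0.242, 0.17]
force: [-0.6, -0.2, 0.4]
width: 0.005
t 16.15 sander xyz [-33.9  -3.7 164.9] shift [ 46.5  13.3 -95.9] rot [-0.099  0.023  0.169] F(sander) [-0.3 -0.1  0.7] w 0.005 q [-0.51  0.13  2.02  0.67  0.62 -2.56]
0 -12 [[209.1, 419.0], [307.3, 396.0]]
0 12 [[150.4, 366.7], [248.8, 345.4]]
0.1 -12 [[214.2, 407.0], [307.3, 396.0]]
0.1 12 [[155.4, 354.8], [248.8, 345.4]]
0.2 -12 [[220.4, 394.9], [307.3, 396.0]]
0.2 12 [[161.4, 342.8], [248.8, 345.4]]
0.3 -12 [[227.4, 382.8], [307.3, 396.0]]
0.3 12 [[168.3, 330.8], [248.8, 345.4]]
0 [[334.9, 363.4], [305.7, 251.5]]
0.1 [[335.3, 356.6], [305.7, 251.5]]
0.2 [[335.3, 348.8], [305.7, 251.5]]
0.3 [[335.1, 339.8], [305.7, 251.5]]
```

View pics/s16.png

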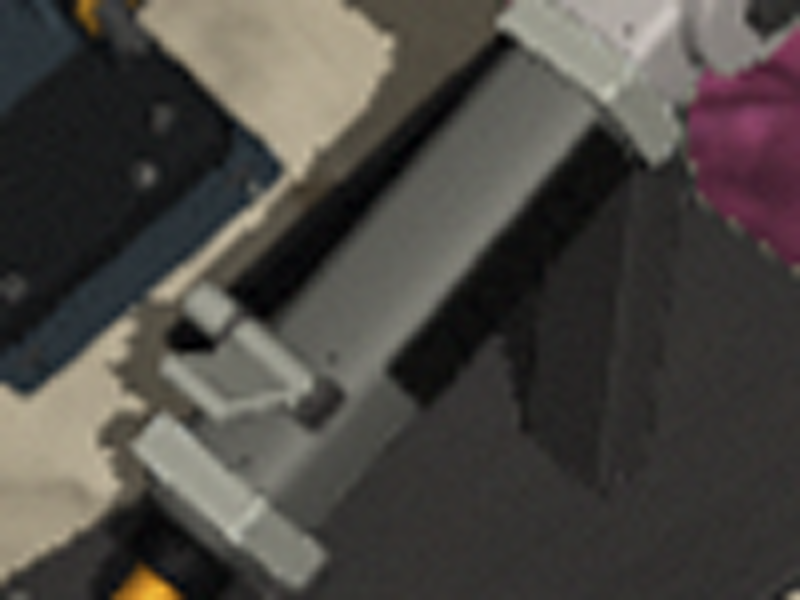

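View pics/t16.png

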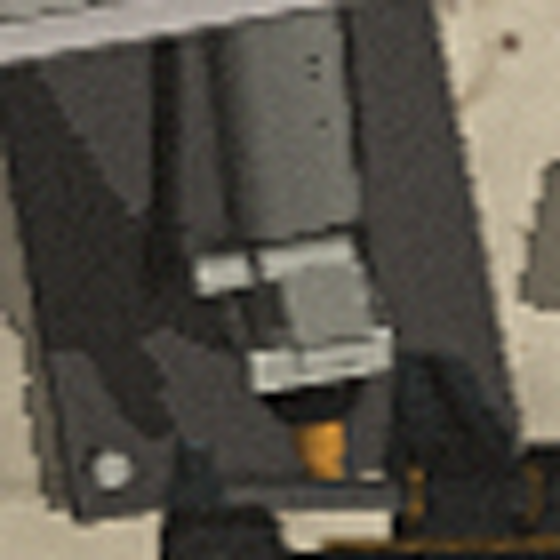

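Run:
```python
import cv2,numpy as np
from station import *
S=read_camera('scene')['img'][:,:,::-1]
a=cv2.imread('pics/scene0.png')
f=lambda x:cv2.resize(x[292:322,302:338],None,fx=11,fy=11,interpolation=2)
cv2.imwrite('pics/cmp.png',np.hstack([f(a),f(S)]))
```

```text
(no output)
```

View pics/cmp.png

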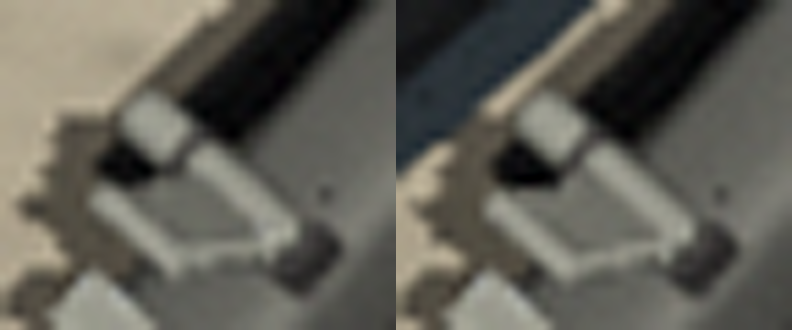

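```bash
python3 -m jog '15 3 6 0 0 0;15 3 6 0 0 0;0 0 0 0 0 0'
python3 - <<'E'
from h import *
from station import *
err([0,0,160])
W=read_camera('wrist')
cv2.imwrite('pics/w16.png',np.hstack([cv2.resize(x[100:300,220:420],None,fx=2,fy=2) for x in (W['img'][:,:,::-1],overlay(W,lev=0,pad=0))]))
E
```

```text
t: 16.6
ee_pos: [541.1, -69.5, 267.7]
ee_rot: [0.674, 0.678, 0.242, 0.166]
force: [-0.0, -0.2, 0.1]
width: 0.005
t 16.6 sander xyz [ -3.3  -2.6 152.8] shift [-1.5  2.4  7.9] rot [-0.103  0.015  0.169] F(sander) [-0.  -0.2  0.1] w 0.005 q [-0.45  0.16  1.95  0.6   0.62 -2.45]
```

View pics/w16.png

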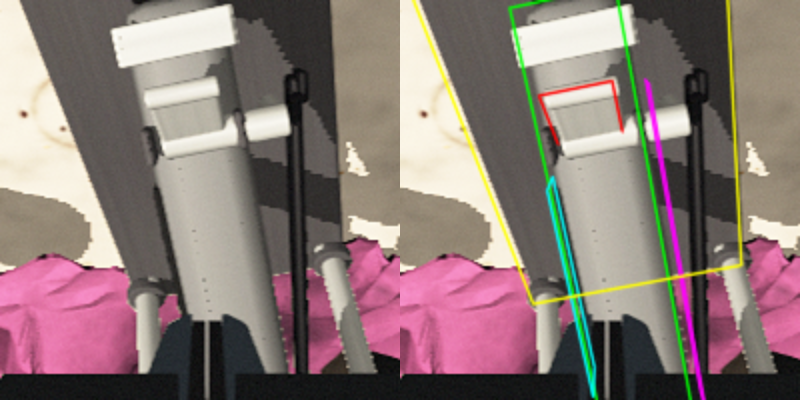

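```bash
python3 -m jog '-20 -3 20 0 0 0;-20 -3 20 0 0 0;0 0 0 0 0 0;0 0 0 0 0 0'
python3 - <<'E'
from station import *
import cv2,numpy as np
S=read_camera('scene')['img'][:,:,::-1]
cv2.imwrite('pics/end.png',S); a=cv2.imread('pics/scene0.png')
for n,(x,y,w,h) in dict(block=(340,368,45,48),tin=(400,335,45,55)).items(): print(n,np.abs(S[y:y+h,x:x+w].astype(int)-a[y:y+h,x:x+w]).mean())
print(read_state()["force"]);print(finish_job())
E
```

```text
t: 17.05
ee_pos: [496.6, -73.7, 303.0]
ee_rot: [0.675, 0.679, 0.241, 0.161]
force: [0.9, -0.5, -0.2]
width: 0.008
block 1.4916666666666667
tin 1.5696969696969696
[-0.09244674 -0.03757044  0.22387487]
the job is handed in; nothing more can be done
None
```

View pics/end.png

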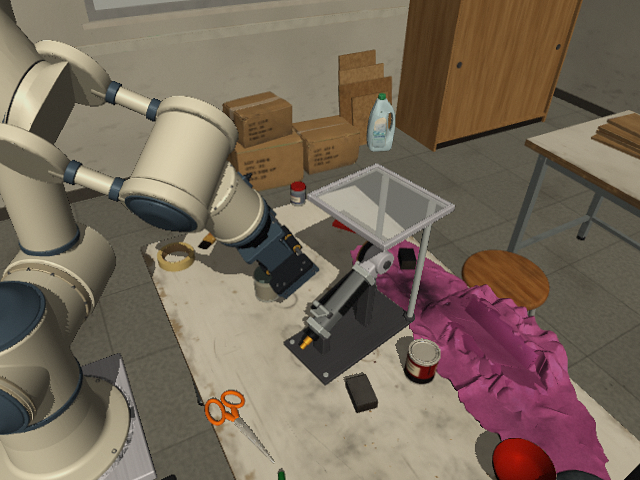

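The sander's test run is done and the job was handed in at about 17 s. I flipped the lever forward with the shut fingers and squeezed the paddle home at 35 N for about 1.75 s. I then let the paddle spring out and flipped the lever back.

What the checks showed:

- **Lever forward:** the scene and top pictures both put it at about 1.15–1.2 rad.
- **Squeeze:** the opening stayed at about 45–46 mm throughout, which matches the paddle fully in. The wrist picture showed its free end against the body. I had no reading of the finger forces on the paddle or the grip.
- **Paddle released:** the wrist pictures showed it sprung out, both after the squeeze and at the end.
- **Lever back:** the scene picture read between 0 and about 0.1 rad, and the wrist picture agreed with fully back. Next to the first picture it sits very slightly further back than it started.
- **Jar, block and tin:** the block and tin look unchanged from the first picture. In the last picture the arm half-hides the jar, so I had no clear final view of it, but I never touched it.
- **Arm:** clear of everything, with force on the tool near 0 N.

One reading disagreed: the cameras differed by 2–3 mm on the sander's sideways position. I used a value in between, and it did not get in the way of either the lever or the squeeze.

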